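Hang the chalk carrier and hold out the pull-out bar

ROBOT

A 6-joint arm with a two-finger parallel gripper is mounted at the origin on the work surface. World frame = base frame: x ahead of the robot, y to its left, z up, the work surface at z = 0. Lengths are in mm, angles in rad, forces in N, time in s.
With the tool pointing down it reaches from about 275 to 1000 mm from the base axis. Payload 8.4 kg.
Tool frame: the origin (TCP) lies at the very end of the fingers, on their centre line; the grasp point (between the pads) lies 19 mm behind it; z points along the fingers, y is the direction in which the jaws open and shut (so a half turn about z gives the same grasp; the last joint's range is limited). The gripper opens to 85 mm and grips with 20 to 120 N. Pads are 22 mm wide; open, the fingers measure 114 mm over their backs; the gripper's body (76 mm by 85 mm) begins 54 mm behind the grasp point. The pads swing forward as they close: fully open they stand 13 mm farther back than shut.
Start: joints at [-1.263, 0.353, 1.633, -0, 1.155, -0.002], TCP at [190.541, -595.249, 231.281] pointing down, gripper open.
Joint ranges: [-2.63, 2.63], [-0.92, 2.1], [0.06, 2.66], [-1.3, 4.44], [0, 2.69], [-3.02, 3.02]. Speed limits (rad/s): [2.22, 2.22, 2.79, 3.14, 3.14, 3.14].

INTERFACE

Orientations are given as [roll, pitch, yaw] about the fixed x, y, z axes, in that order (R = Rz(yaw) Ry(pitch) Rx(roll)).
In Python, from rig import r gives the robot as it stands.
- The arm moves only by the tool jog_arm, never from a script. Its argument "increments" is text: rows parted by semicolons, each of 7 numbers parted by spaces: the shift along the tool's x, y, z in cm, then the turn, a rotation vector about the tool's x, y, z in rad, then the opening, from -1 (shut) to 1 (fully open). A call has exactly 8 rows; each row shifts and turns the commanded pose from where the row before left it, along the tool's axes as they then stand; what a row does not reach is not made up. A row lasts 1/10 s, in which the tool goes at most 50 mm and 8.59 degrees, less where a joint would pass 70% of its speed; a pose out of reach is approached as far as the arm can. A call with a gripper value outside its range is refused whole. The fingers move at their own pace and stop on an object; "squeeze" is the grip in N (left out, the last holds). Time passes only in rows, so rows that do not move let the fingers close, or fill a call up. It gives the time, the measured TCP pose, the force and the opening at its end, in the units of the state.
- r.sense(): the state, without advancing time (a new reading comes with each control period).
- r.grab_frame(name): name is "scene" or "top"; returns the picture (480x640x3 uint8, red, green, blue); there is no depth.
- r.camera_info(name): a dict with "K" (3x3 intrinsics, pixels), "dist_coeffs" ([k1, k2, p1, p2, k3] as OpenCV has them; the pictures are not rectified), "rvec" (rotation vector, rad) and "tvec" (3), from world to camera coordinates, as OpenCV has them. Camera axes: x right, y down, z forward; pixel columns grow to the right and rows downward; lengths in mm; the calibration is good to about 2 mm. A picture is of the moment at which its call begins. camera_info takes no time and is no camera call.
- r.sign_off(): hands the job in, once; it reports no verdict.
The state is a dict: "clock": time; "qpos": joint angles; "qvel": joint speeds; "joint_efforts": joint torques, N m; "eef_pos": TCP position; "tcp_rot": TCP orientation; "contact_force": force on the tool from outside, world axes, zero at the start; "wrist_torque": the same for the moment, N m; "opening": opening from 0.0 (shut) to 1.0 (fully open).
Only numpy, scipy, OpenCV 4.12 (cv2) and the standard library are available. Lean on these libraries where they do the work, as an engineer would, in place of code of your own. Each camera call takes 0.05 s, during which the arm holds its last target.

TASK

Hook the chalk carrier onto the stand's steel bar around the middle of the clear stretch between the brass mark rings and the black handle, slide it along the bar until its hook sits between the two rings, and let go of it. Then take the black handle so that your grip squeezes its side button right in, pull the bar out past the first stop to the second stop (the end of its travel), and finish like that: still squeezing the handle and holding the bar fully out, with the carrier hanging between the rings. Leave the other things on the counter where they are.

Things in the scene. Friction and masses are not known exactly. Their poses are not given: they have to be found in the camera images.
- stand: Fixed stand: wooden base 130 x 180 x 22 mm, two posts, dark steel sleeve (42 wide, 28 high, top at z = 184 mm, from stand y -20 to +130 mm). A round steel bar, 12 mm thick, leaves the sleeve and runs level along the stand's -y, its axis 170 mm above the counter at stand x = 0. Origin at counter level under the bar's axis. Turned by 7 degrees at most; immovable.
- bar_mark (a point): The mark: point on the bar's axis midway between two thin brass rings, 18 mm across and 40 mm apart (look only, nothing catches on them). Axes as the stand's: y along the bar, towards the sleeve. With the bar home it is 50 mm from the sleeve's mouth and 190 mm from the near face of the handle. Moves with the bar.
- bar_handle (a point): Centre of the black handle block on the bar's free end, 215 mm from the mark in -y; axes as the stand's. Block 30 (x) x 50 (y, along the bar) x 36 mm high. A metal button 26 x 24 mm stands 7 mm out of the middle of its +x face, away from the robot. Grip from above, one finger on the button, one on the opposite face: 37 mm wide, 31 when squeezed. Moves with the bar.
- bar (a joint): How far the bar is out along the stand's -y, m: 0 home, first stop (a catch) 0.05, second stop (hard end) 0.100. Latched unless the button is in; with the button kept in it passes the first stop freely. A spring draws it back with 6 N at home, 8 N fully out; friction 1 N. Pull with 20 N at most. Let go, it springs back to the first stop, or home.
- button (a joint): How far the button is pressed in, m: 0 out, 0.006 fully in (stop). Springy: begins to move at about 2.5 N and is fully in at about 5 N; the latch is free beyond about 0.004. A grip of 20 to 30 N is right.
- carrier: Chalk carrier, loose, 0.16 to 0.29 kg, 166 mm tall, stands on the counter. Origin: centre of underside. Block 44 (x) x 90 (y) x 30 mm, two chalk cubes on it (to 42 mm). Steel hook, 24 mm long in y: stem on the -x side (x -17 to -11), roof-shaped crown, lip on the +x side (x 11 to 17, down to z = 82): open to +x under the lip. Hung: y along the bar, stem on the stand's -x side.
- carrier_seat (a point): Where the bar's axis lies when the carrier hangs: 100 mm above its underside, on its centre line; same axes. Hook 22 mm wide inside: 5 mm to spare each side of the bar. To hook: with the seat 42 mm (28 to 55) above the bar's axis and the carrier on the bar's -x side (robot's side), move it +x until the seat is above the bar, then lower.
- carrier_tab (a point): Centre of the carrier's upright steel grip tab: 12 mm thick (y), 32 mm wide (x), 48 mm high, its centre 142 mm above the underside; same axes as the carrier. Grip it across its thickness, from above.
- mug: Bystander: white mug, 80 mm across, 95 mm tall; origin at underside.
- cleaner: Bystander: grey bottle, 60 mm across, 160 mm tall; origin at underside.
- chalk: Bystander: loose blue chalk cube, 22 mm, below or near the bar; origin at underside.
- case: Bystander: flat black dart case 60 x 160 x 30 mm; origin at underside.
- remote: Bystander: remote control 45 x 160 x 18 mm; origin at underside.
- coasters: Bystander: round stack of cork coasters, 96 mm across, 30 mm high; origin at underside.
Not all that is in view belongs to the job. What is shaped like the carrier but red is not meant.

How it is judged:
By the outcome, as a careful person would: the job done as asked, in the order asked, and still so for the second after the job is handed in, while the arm keeps its last pose, push and grip.
It also fails if it takes over 67 s, if anything falls off the work surface, if the arm or the gripper's body presses on something with over 40 N, if the wrist force passes 120 N, or if a joint passes its speed limit or range.

## Working session

There is one attempt and no reset: what is moved stays moved. The work goes in short steps, Python scripts to look and compute and a tool call to move; the robot and the scene stay as the last step left them, time stands still between calls to the robot, and variables do not carry over. Pictures are saved under pics/ and viewed, and the job is handed in when it is done.

Besides the shell and the picture viewer there is one more tool, called after "Call:" by a JSON object that holds its "op" and its "data". jog_arm: Moves the arm, as the interface text tells. Its arguments: {"type":"object","properties":{"increments":{"type":"string"},"squeeze":{"type":"number"}},"required":["increments"]}

```bash
ls; mkdir -p pics
python3 - <<'E'
from rig import r
import cv2
s=r.sense();print(s)
for n in("scene","top"):
    c=r.camera_info(n);print(n,c)
    im=r.grab_frame(n);cv2.imwrite(f"pics/{n}0.png",im[:,:,::-1])
E
```

```text
pics
{'clock': 0.0, 'qpos': array([-1.26338985e+00,  3.53689443e-01,  1.63414596e+00,  1.37565236e-06,
        1.15522064e+00, -2.38966864e-03]), 'qvel': array([ 0.0009902 , -0.00080787, -0.00045345, -0.00043998, -0.00019137,
        0.00240766]), 'joint_efforts': array([-9.71604786e-04, -6.05256915e+01, -3.42062402e+01,  3.36902679e-05,
        9.61618731e-03,  8.29382907e-05]), 'eef_pos': array([ 190.39771323, -594.77540695,  230.53084377]), 'tcp_rot': array([-3.14012927e+00, -4.75476163e-06,  3.09795586e-01]), 'contact_force': array([ 0.32457549, -0.56379854,  0.60467814]), 'wrist_torque': array([0.00916948, 0.00750984, 0.0349784 ]), 'opening': 1.0027754283737886}
scene {'K': array([[495.94833007,   0.        , 319.18510649],
       [  0.        , 495.94833007, 236.5208935 ],
       [  0.        ,   0.        ,   1.        ]]), 'dist_coeffs': array([0.0249962, 0.       , 0.       , 0.       , 0.       ]), 'rvec': array([ 1.69354751,  1.46573535, -0.80512307]), 'tvec': array([ -50.61285561, -196.8464526 , 1556.68018325])}
top {'K': array([[517.05232857,   0.        , 316.11894782],
       [  0.        , 517.05232857, 243.69745714],
       [  0.        ,   0.        ,   1.        ]]), 'dist_coeffs': array([-0.08503442,  0.        ,  0.        ,  0.        ,  0.        ]), 'rvec': array([ 2.22122867, -2.18384859,  0.00449451]), 'tvec': array([ -23.17374913,  541.80710227, 1242.19322682])}
```

View pics/scene0.png

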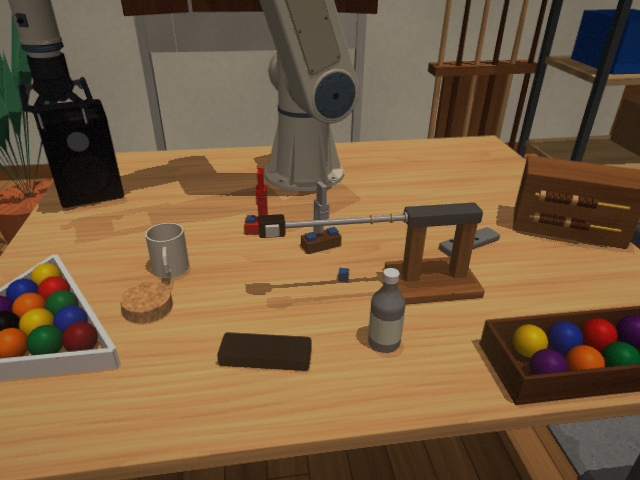

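View pics/top0.png

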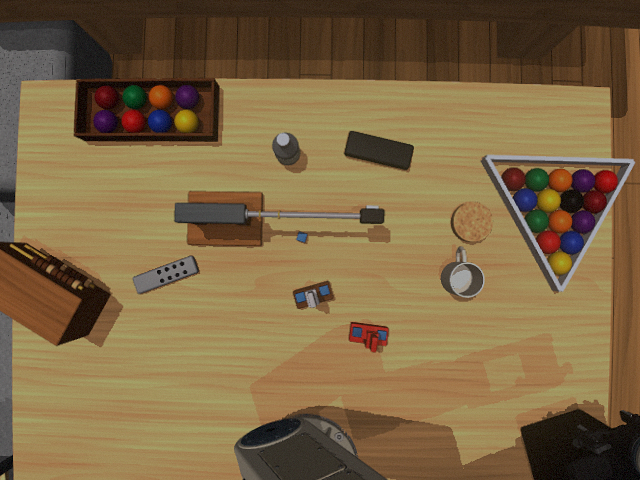

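The scene view shows the grey-hooked brown carrier at (321,238) and the red look-alike at (257,215). The handle is at (271,226), the rings at about (371/391,219), and the sleeve on the right. In the top view, the carrier is at (313,294), the red one at (369,335), and the handle at (372,215).

Candidates for the carrier are the brown one at top (313,294) and the red one at top (369,335). I choose the brown one and will check it in a close crop.

```bash
cat > h.py <<'E'
import numpy as np, cv2
from rig import r
C={n:r.camera_info(n) for n in("scene","top")}
def proj(n,P):
    c=C[n];return cv2.projectPoints(np.array(P,float).reshape(-1,3),c["rvec"],c["tvec"],c["K"],c["dist_coeffs"])[0].reshape(-1,2)
def ray(n,uv):
    c=C[n];p=cv2.undistortPoints(np.array(uv,float).reshape(1,1,2),c["K"],c["dist_coeffs"]).ravel()
    R=cv2.Rodrigues(c["rvec"])[0];return -R.T@c["tvec"],R.T@np.array([p[0],p[1],1.])
def onz(n,uv,z):
    o,d=ray(n,uv);return o+d*(z-o[2])/d[2]
def tri(uvs,uvt):
    o,d=ray("scene",uvs);p,e=ray("top",uvt)
    s=np.linalg.lstsq(np.c_[d,-e],p-o,rcond=None)[0]
    a,b=o+d*s[0],p+e*s[1];return (a+b)/2,np.linalg.norm(a-b)
def crop(im,x,y,w,h,k,f):
    cv2.imwrite(f,cv2.resize(im[y:y+h,x:x+w],None,fx=k,fy=k,interpolation=cv2.INTER_CUBIC))
E
python3 - <<'E'
from h import *
s=cv2.imread("pics/scene0.png");t=cv2.imread("pics/top0.png")
crop(s,240,160,150,110,5,"pics/c_s.png")
crop(t,270,260,130,95,6,"pics/c_t.png")
crop(t,170,180,230,80,3.4,"pics/b_t.png")
crop(s,240,190,250,110,3.2,"pics/b_s.png")
E
```

```text
(no output)
```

View pics/c_s.png

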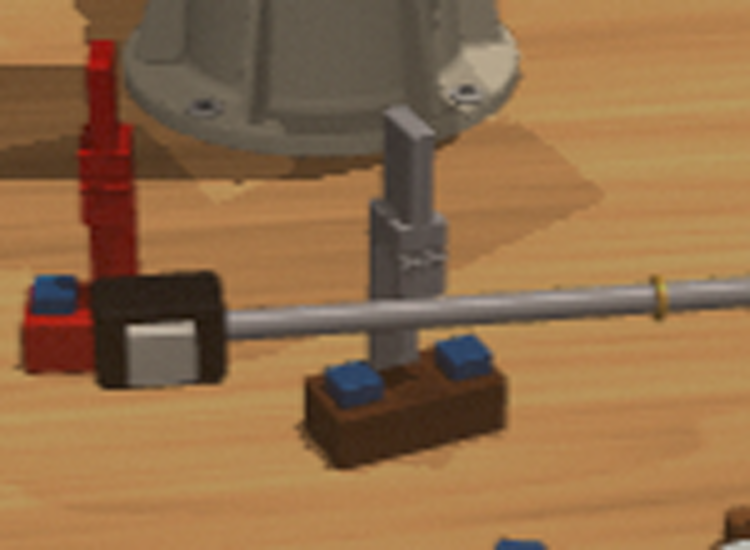

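View pics/c_t.png

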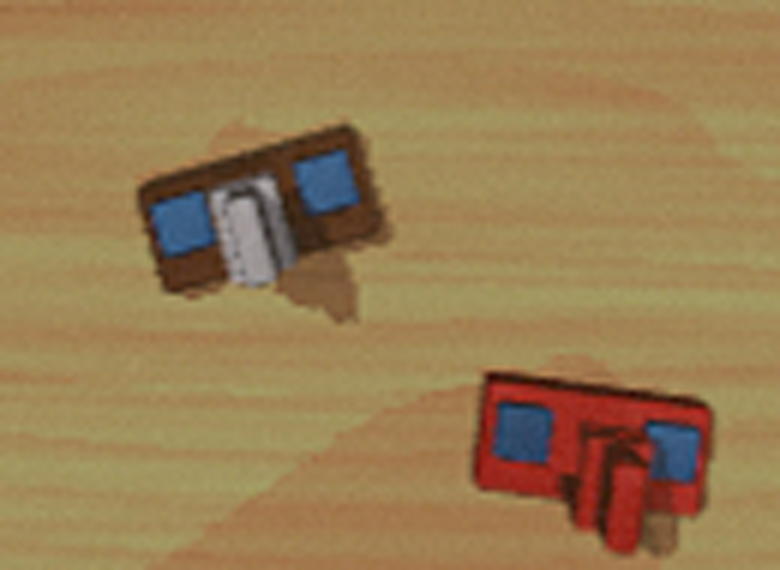

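View pics/b_t.png

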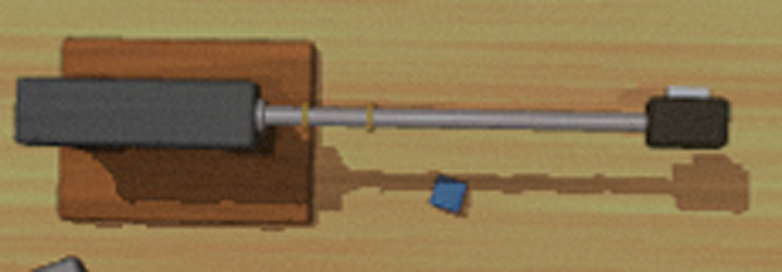

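View pics/b_s.png

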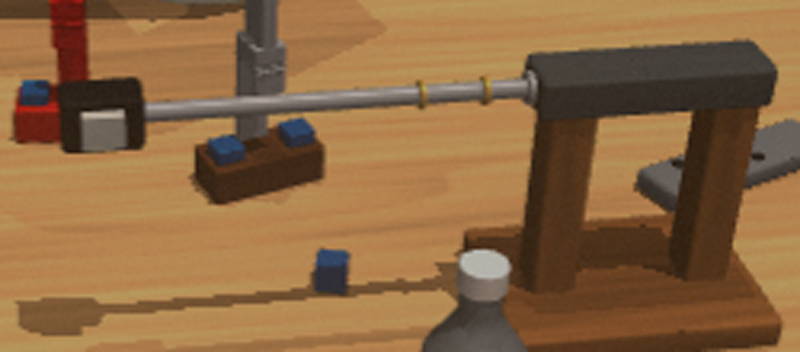

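```bash
cat > fit.py <<'E'
from h import *
from scipy.optimize import least_squares
def W(p,L):
    x,y,a=p;L=np.array(L,float);c,s=np.cos(a),np.sin(a)
    return np.c_[x+c*L[:,0]-s*L[:,1],y+s*L[:,0]+c*L[:,1],L[:,2]]
def T(u,v):return (270+u/6,260+v/6)
def S(u,v):return (240+u/5,160+v/5)
obsC=[("top",(22,45,0),T(140,184)),("top",(22,-45,0),T(353,125)),("top",(-22,-45,30),T(385,232)),("top",(-22,45,30),T(168,293)),
("scene",(22,-45,0),S(342,467)),("scene",(22,45,0),S(505,410)),("scene",(22,45,30),S(505,375)),("scene",(22,-45,30),S(335,415)),("scene",(-22,-45,30),S(305,378)),
("scene",(16,6,166),S(434,130)),("scene",(16,-6,166),S(404,140)),("scene",(-16,-6,166),S(385,108))]
def T2(u,v):return (170+u/3.4,180+v/3.4)
def S2(u,v):return (240+u/3.2,190+v/3.2)
# stand coordinates: origin: sleeve -20 => mouth at y=-20, mark y=-70, ring -50,-90, handle near face -260, centre -285
obsB=[("top",(0,-50,170),T2(305,117)),("top",(0,-90,170),T2(370,117.5)),("top",(0,-260,170),T2(646,121.5)),
("top",(15,-260,188),T2(648,97)),("top",(-15,-310,188),T2(728,148)),
("scene",(0,-50,170),S2(486,90)),("scene",(0,-90,170),S2(422,95)),("scene",(0,-260,170),S2(146,110)),
("top",(65,-30,22),T2(315,41)),("top",(-65,-30,22),T2(313,223)),("top",(65,150,22),T2(64,38)),("top",(-65,150,22),T2(60,220)),
("top",(21,130,184),T2(17,79)),("top",(-21,130,184),T2(16,145)),("top",(21,-20,184),T2(258,82)),("top",(-21,-20,184),T2(255,150))]
def fit(obs,x0):
    f=lambda p:np.concatenate([(proj(n,W(p,[L]))[0]-uv) for n,L,uv in obs])
    o=least_squares(f,x0,loss="soft_l1");return o.x,f(o.x).reshape(-1,2)
if __name__=="__main__":
    m=onz("top",(313,294),20);b=onz("top",(245,214),170)
    pc,rc=fit(obsC,[m[0],m[1],.3]);pb,rb=fit(obsB,[b[0],b[1],0.])
    np.set_printoptions(precision=2,suppress=True)
    print(pc,np.degrees(pc[2]));print(rc);print(pb,np.degrees(pb[2]));print(rb)
    np.save("pc.npy",pc);np.save("pb.npy",pb)
    for nm,P in [("mark",(0,-70,170)),("handle",(0,-285,170)),("mid",(0,-175,170))]:print(nm,W(pb,[P]))
    def box(x0,x1,y0,y1,z0,z1):return [(a,b,c) for a in(x0,x1) for b in(y0,y1) for c in(z0,z1)]
    E=[(0,1),(0,2),(0,4),(1,3),(1,5),(2,3),(2,6),(3,7),(4,5),(4,6),(5,7),(6,7)]
    for n,k,x,y,w,h in[("scene",3,235,150,260,160),("top",3,165,180,240,140)]:
        im=cv2.imread(f"pics/{n}0.png")[y:y+h,x:x+w];im=cv2.resize(im,None,fx=k,fy=k)
        for p,B in[(pc,box(-22,22,-45,45,0,30)),(pc,box(-16,16,-6,6,118,166)),(pc,box(-17,-11,-12,12,30,112)),(pc,box(11,17,-12,12,82,112)),
            (pb,box(-15,15,-310,-260,152,188)),(pb,box(-21,21,-20,130,156,184)),(pb,box(-65,65,-30,150,0,22)),(pb,box(-6,6,-260,-20,170,170)),(pb,box(15,22,-298,-272,158,182))]:
            q=((proj(n,W(p,B))-[x,y]+.5)*k).astype(int)
            for a,b in E:cv2.line(im,tuple(map(int,q[a])),tuple(map(int,q[b])),(0,255,0),1)
        cv2.imwrite(f"pics/ov_{n}.png",im)
E
python3 fit.py
```

```text
[419.2   -9.19   0.3 ] 17.312051370717562
[[-0.39  0.27]
 [-0.24 -0.31]
 [-0.23  0.38]
 [-0.61  0.87]
 [-1.14  1.4 ]
 [-0.04  4.04]
 [ 0.38  0.52]
 [ 0.22  1.08]
 [-1.46 -0.5 ]
 [-0.08  0.19]
 [ 1.09 -0.81]
 [-1.32 -0.08]]
[598.27 151.58  -0.  ] -0.08622334558938002
[[ 0.66  0.08]
 [ 0.51  0.24]
 [ 0.32  0.48]
 [ 0.45 -0.22]
 [ 0.94 -0.25]
 [-1.33  0.01]
 [-1.14 -0.24]
 [-1.41  0.82]
 [-2.32 -0.01]
 [-2.91  0.73]
 [-2.72 -0.13]
 [-2.94  0.23]
 [-0.65 -0.59]
 [-0.9   0.01]
 [-0.49 -0.46]
 [-0.07 -0.3 ]]
mark [[598.17  81.58 170.  ]]
handle [[ 597.85 -133.42  170.  ]]
mid [[598.01 -23.42 170.  ]]
```

```bash
sed -i 's/^("top",(65,-30,22).*$//' fit.py; python3 fit.py | tail -16
```

```text
[598.04 152.51  -0.  ] -0.04936224970231094
[[ 0.22  0.16]
 [ 0.06  0.32]
 [-0.12  0.5 ]
 [-0.01 -0.2 ]
 [ 0.49 -0.24]
 [-0.91 -0.07]
 [-0.7  -0.31]
 [-0.93  0.77]
 [-1.09 -0.45]
 [-1.33  0.15]
 [-0.94 -0.36]
 [-0.5  -0.2 ]]
mark [[597.98  82.51 170.  ]]
handle [[ 597.8  -132.49  170.  ]]
mid [[597.89 -22.49 170.  ]]
```

View pics/ov_scene.png

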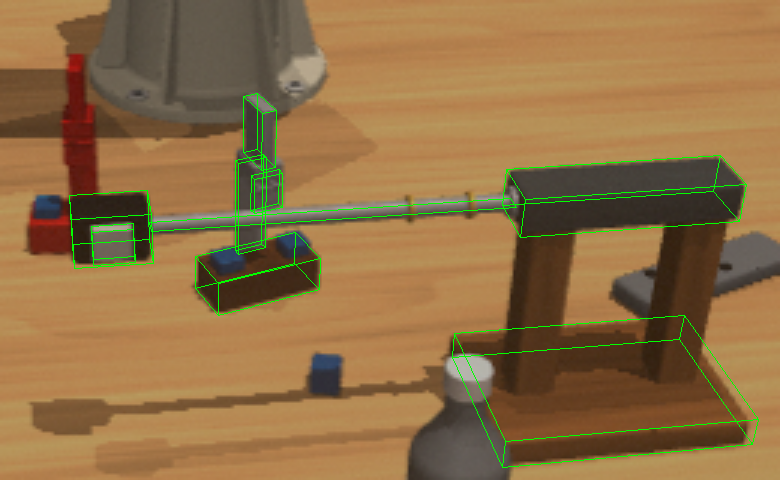

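View pics/ov_top.png

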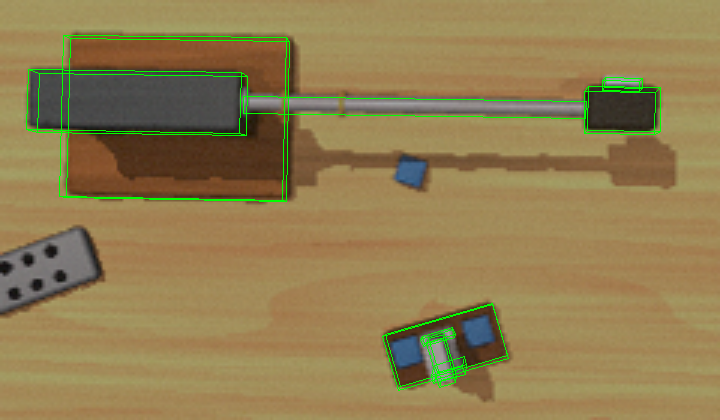

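The overlay matches both views, to about 1 px. The brown/grey carrier is at (419,-9) with yaw 17.3°, lip towards the bar. The bar is at x≈598, the mark at y≈82.5 and the handle centre at y≈-132.5. Next I'll compute the moves.

```bash
cat > g.py <<'E'
import sys
from h import *
from scipy.spatial.transform import Rotation as Ro
# usage: g.py x y z yaw nrows
s=r.sense();a=list(map(float,sys.argv[1:5]));n=int(sys.argv[5])
R=Ro.from_euler("xyz",s["tcp_rot"]);Tt=Ro.from_euler("xyz",[np.pi,0,a[3]])
d=R.inv().apply(np.array(a[:3])-s["eef_pos"])/10;w=(R.inv()*Tt).as_rotvec()
np.set_printoptions(precision=3,suppress=True)
print("t",s["clock"],"pos",s["eef_pos"],"rot",s["tcp_rot"],"F",s["contact_force"],"op",s["opening"],"q",s["qpos"])
print("total",d,w,"per row",d/n,w/n)
E
python3 g.py 419.2 -9.2 230 0.302 16
python3 - <<'E'
from h import *
for n,p,z in[("red",(369,335),15),("mug",(462,278),50),("coast",(472,222),30),("case",(379,150),30),("chalk",(302,237),22)]:print(n,onz("top",p,z).round())
E
```

```text
t 0.1 pos [ 190.397 -594.826  230.616] rot [-3.14  0.    0.31] F [-0.389 -0.382  0.444] op 0.9993251947718176 q [-1.263  0.354  1.634 -0.     1.155 -0.002]
total [ 39.644 -48.8     0.125] [-0.001  0.     0.008] per row [ 2.478 -3.05   0.008] [-0.  0.  0.]
red [ 326. -144.   15.]
mug [ 467. -356.   50.]
coast [ 599. -384.   30.]
case [ 767. -160.   30.]
chalk [557.  20.  22.]
```

Call:
{"op": "jog_arm", "data": {"increments": "2.5 -3.05 0 0 0 0 1;2.5 -3.05 0 0 0 0 1;2.5 -3.05 0 0 0 0 1;2.5 -3.05 0 0 0 0 1;2.5 -3.05 0 0 0 0 1;2.5 -3.05 0 0 0 0 1;2.5 -3.05 0 0 0 0 1;2.5 -3.05 0 0 0 0 1"}}

```text
clock: 0.9
eef_pos: [306.8, -300.3, 231.1]
tcp_rot: [-3.141, 0.0, 0.309]
contact_force: [1.5, 0.3, 0.3]
opening: 1.002
```

Call:
{"op": "jog_arm", "data": {"increments": "2.5 -3.05 0 0 0 0 1;2.5 -3.05 0 0 0 0 1;2.5 -3.05 0 0 0 0 1;2.5 -3.05 0 0 0 0 1;2.5 -3.05 0 0 0 0 1;2.5 -3.05 0 0 0 0 1;2.0 -3.05 0 0 0 0 1;2.0 -3.05 0 0 0 0 1"}}

```text
clock: 1.7
eef_pos: [413.3, -9.9, 231.2]
tcp_rot: [-3.142, 0.0, 0.31]
contact_force: [0.2, 0.2, 0.0]
opening: 0.996
```

```bash
python3 g.py 419.2 -9.2 126 0.302 8
```

```text
t 1.7 pos [413.258  -9.947 231.19 ] rot [-3.142  0.     0.31 ] F [0.232 0.246 0.041] op 0.9956399042289057 q [-0.028  0.013  2.057 -0.     1.071  1.233]
total [ 0.59   0.111 10.519] [-0.     0.     0.008] per row [0.074 0.014 1.315] [-0.     0.     0.001]
```

Call:
{"op": "jog_arm", "data": {"increments": "0.6 0.1 1 0 0 -0.008 1;0 0 1.5 0 0 0 1;0 0 1.5 0 0 0 1;0 0 1.5 0 0 0 1;0 0 1.5 0 0 0 1;0 0 1.5 0 0 0 1;0 0 1.3 0 0 0 1;0 0 0.7 0 0 0 1"}}

```text
clock: 2.5
eef_pos: [418.3, -11.3, 125.0]
tcp_rot: [-3.141, 0.002, 0.318]
contact_force: [-0.1, 0.2, -0.4]
opening: 1.0
```

```bash
python3 g.py 419.2 -9.2 126 0.302 8
python3 - <<'E'
from h import *
for n,x,y,w,hh,k in[("scene",230,80,200,200,3),("top",240,220,160,130,4.5)]:
    im=r.grab_frame(n)[:,:,::-1];crop(im,x,y,w,hh,k,f"pics/g_{n}.png")
E
```

```text
t 2.5 pos [418.312 -11.31  124.967] rot [-3.141  0.002  0.318] F [-0.078  0.216 -0.359] op 1.000218948190781 q [-0.03   0.183  2.154 -0.     0.807  1.223]
total [ 0.15  -0.173 -0.103] [-0.001  0.002  0.016] per row [ 0.019 -0.022 -0.013] [-0.     0.     0.002]
```

View pics/g_scene.png

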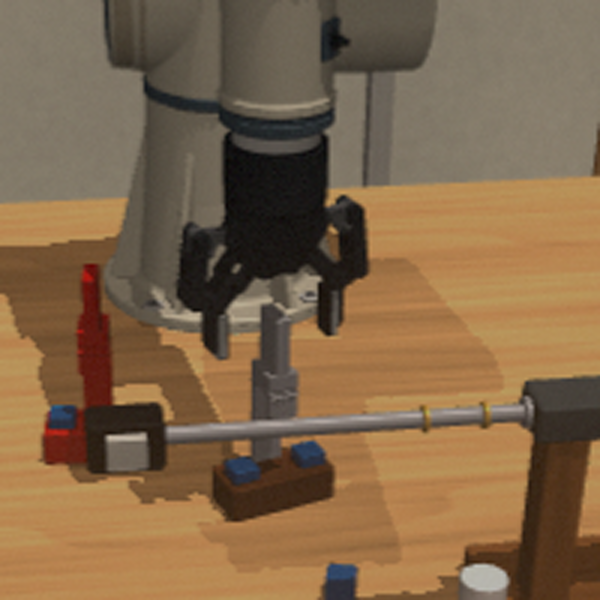

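View pics/g_top.png

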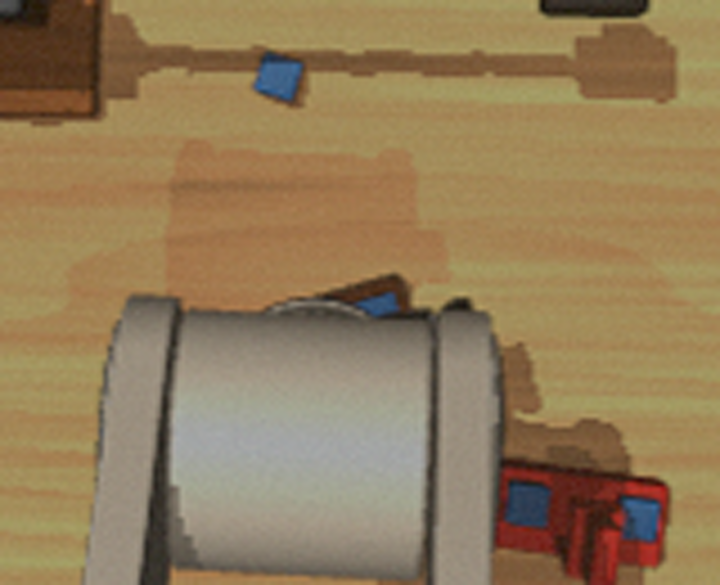

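The fingers straddle the tab, and the scene crop shows it midway between them. I'll trim the pose slightly and close.

Call:
{"op": "jog_arm", "data": {"increments": "0.15 -0.17 0 0 0 0.016 1;0 0 0 0 0 0 -1;0 0 0 0 0 0 -1;0 0 0 0 0 0 -1;0 0 0 0 0 0 -1;0 0 0 0 0 0 -1;0 0 0 0 0 0 -1;0 0 0 0 0 0 -1", "squeeze": 50}}

```text
clock: 3.4
eef_pos: [419.9, -8.6, 126.2]
tcp_rot: [-3.141, 0.0, 0.302]
contact_force: [0.3, 0.1, -2.0]
opening: 0.133
```

Call:
{"op": "jog_arm", "data": {"increments": "0 0 0 0 0 0 -1;0 0 0 0 0 0 -1;0 0 0 0 0 0 -1;0 0 -0.3 0 0 0 -1;0 0 -0.7 0 0 0 -1;0 0 -1 0 0 0 -1;0 0 -1 0 0 0 -1;0 0 -1 0 0 0 -1"}}

```text
clock: 4.2
eef_pos: [420.4, -8.6, 167.5]
tcp_rot: [3.141, -0.001, 0.302]
contact_force: [0.0, 1.0, -1.8]
opening: 0.138
```

```bash
python3 g.py 419.2 -22.5 238 0 8
```

```text
t 4.2 pos [420.351  -8.622 167.526] rot [ 3.141 -0.001  0.302] F [ 0.035  0.954 -1.79 ] op 0.13800022010764632 q [-0.024  0.114  2.114  0.     0.913  1.245]
total [-0.517  1.292 -7.047] [ 0.    -0.001  0.302] per row [-0.065  0.162 -0.881] [ 0.    -0.     0.038]
```

Call:
{"op": "jog_arm", "data": {"increments": "0 0.1 -0.9 0 0 0.038 -1;0 0.15 -0.9 0 0 0.038 -1;0 0.15 -0.9 0 0 0.038 -1;0 0.15 -0.9 0 0 0.038 -1;0 0.15 -0.9 0 0 0.038 -1;0 0.15 -0.9 0 0 0.038 -1;0 0.15 -0.9 0 0 0.037 -1;0 0.2 -0.75 0 0 0.037 -1"}}

```text
clock: 5.0
eef_pos: [422.1, -20.5, 238.1]
tcp_rot: [3.142, -0.001, -0.002]
contact_force: [0.1, -0.1, -2.7]
opening: 0.131
```

```bash
python3 g.py 530 -22.5 238 0 8
python3 - <<'E'
from h import *
for n,x,y,w,hh,k in[("scene",230,80,200,200,3),("top",240,180,160,130,4.5)]:
    im=r.grab_frame(n)[:,:,::-1];crop(im,x,y,w,hh,k,f"pics/l_{n}.png")
E
```

```text
t 5.0 pos [422.1   -20.467 238.091] rot [ 3.142 -0.001 -0.002] F [ 0.145 -0.109 -2.731] op 0.13073092194577043 q [-0.052  0.02   2.033  0.     1.087  1.52 ]
total [10.79   0.185  0.02 ] [ 0.    -0.001 -0.002] per row [1.349 0.023 0.003] [ 0. -0. -0.]
```

View pics/l_scene.png

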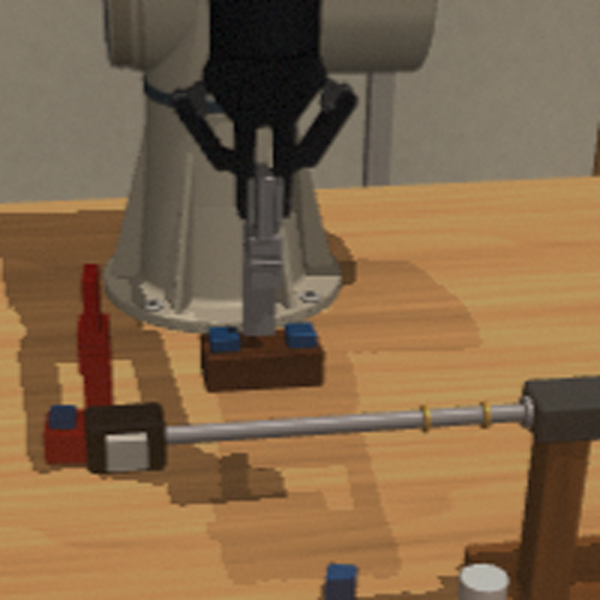

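Call:
{"op": "jog_arm", "data": {"increments": "0.8 0.1 0 0 0 0 -1;1.4 0.1 0 0 0 0 -1;1.6 0 0 0 0 0 -1;1.6 0 0 0 0 0 -1;1.6 0 0 0 0 0 -1;1.6 0 0 0 0 0 -1;1.4 0 0 0 0 0 -1;0.7 0 0 0 0 0 -1"}}

```text
clock: 5.9
eef_pos: [530.9, -22.4, 236.3]
tcp_rot: [3.142, 0.0, 0.0]
contact_force: [-0.2, 0.6, -1.6]
opening: 0.136
```

```bash
python3 g.py 599 -22.5 238 0 8
cat > ov.py <<'E'
import sys
from fit import *
# ov.py tag cx cy yaw zbottom barout
tag=sys.argv[1];cx,cy,ya,zb,bo=map(float,sys.argv[2:7])
pb=np.load("pb.npy")
def box(x0,x1,y0,y1,z0,z1):return [(a,b,c) for a in(x0,x1) for b in(y0,y1) for c in(z0,z1)]
E=[(0,1),(0,2),(0,4),(1,3),(1,5),(2,3),(2,6),(3,7),(4,5),(4,6),(5,7),(6,7)]
for n,k,x,y,w,h in[("scene",3,235,110,260,190),("top",3,165,170,260,140)]:
    im=r.grab_frame(n)[y:y+h,x:x+w,::-1];im=cv2.resize(im,None,fx=k,fy=k,interpolation=cv2.INTER_CUBIC);raw=im.copy()
    for p,B,dz,dy in[((cx,cy,ya),b,zb,0) for b in(box(-22,22,-45,45,0,30),box(-16,16,-6,6,118,166),box(-17,-11,-12,12,30,112),box(11,17,-12,12,82,112))]+[(pb,b,0,-bo) for b in(box(-15,15,-310,-260,152,188),box(-9,9,-50,-50,161,179),box(-9,9,-90,-90,161,179))]:
        q=((proj(n,W(p,np.array(B)+[0,dy,dz]))-[x,y]+.5)*k)
        for a,b in E:cv2.line(im,tuple(map(int,q[a])),tuple(map(int,q[b])),(0,255,0),1)
    cv2.imwrite(f"pics/{tag}_{n}.png",im);cv2.imwrite(f"pics/{tag}_{n}_raw.png",raw)
E
python3 ov.py a 529 -22.5 0 112 0
```

```text
t 5.9 pos [530.863 -22.407 236.259] rot [3.142 0.    0.   ] F [-0.194  0.627 -1.601] op 0.13574283890996783 q [-0.045  0.202  1.828 -0.     1.112  1.526]
total [ 6.814  0.01  -0.175] [0. 0. 0.] per row [ 0.852  0.001 -0.022] [0. 0. 0.]
```

View pics/a_scene.png

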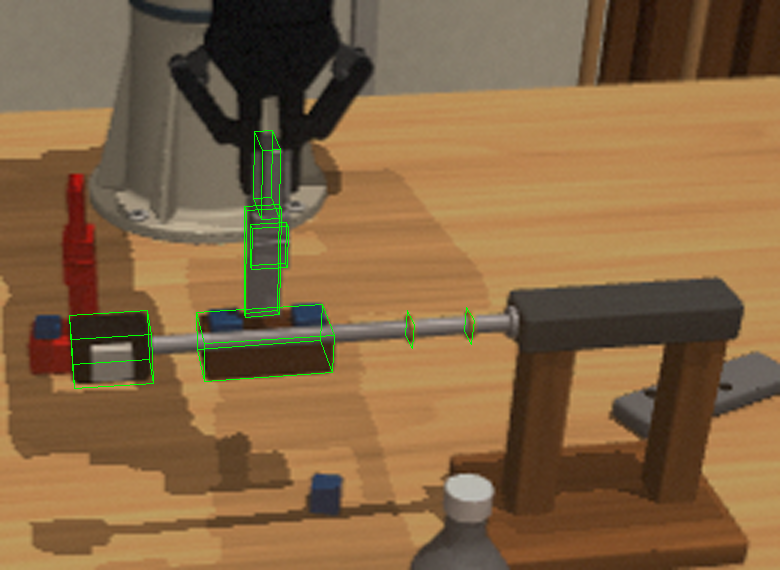

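The model lies on the picture, with the bar between the lip bottom and the chalk tops. I'll move in over the bar.

Call:
{"op": "jog_arm", "data": {"increments": "0.6 0 -0.2 0 0 0 -1;1 0 0 0 0 0 -1;1.1 0 0 0 0 0 -1;1.1 0 0 0 0 0 -1;1.1 0 0 0 0 0 -1;1 0 0 0 0 0 -1;0.6 0 0 0 0 0 -1;0.3 0 0 0 0 0 -1"}}

```text
clock: 6.8
eef_pos: [597.6, -22.4, 238.6]
tcp_rot: [-3.142, 0.0, -0.0]
contact_force: [0.3, 0.8, -1.3]
opening: 0.135
```

```bash
python3 g.py 599 -22.5 196 0 8;python3 ov.py b 598 -22.5 0 111.5 0
```

```text
t 6.8 pos [597.597 -22.427 238.571] rot [-3.142  0.    -0.   ] F [ 0.297  0.756 -1.329] op 0.1354081298178784 q [-0.04   0.305  1.685  0.     1.152  1.531]
total [0.141 0.007 4.257] [-0.  0. -0.] per row [0.018 0.001 0.532] [-0.  0. -0.]
```

View pics/b_scene.png

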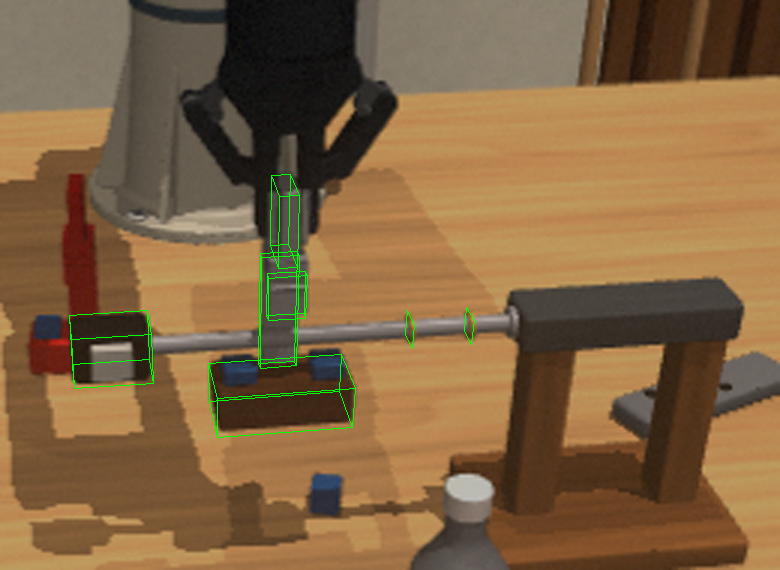

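View pics/b_top.png

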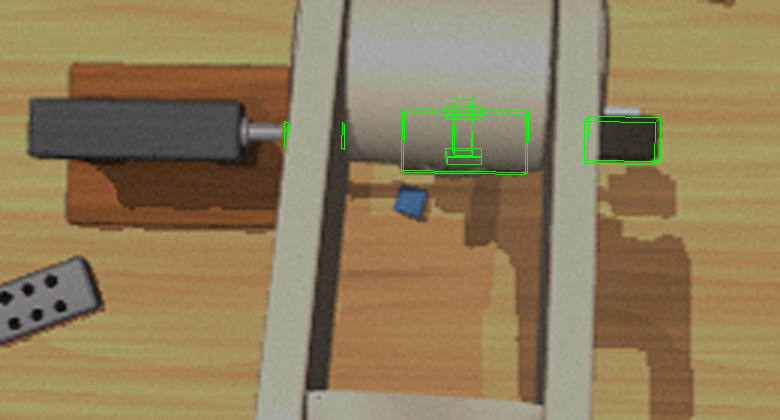

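Call:
{"op": "jog_arm", "data": {"increments": "0.1 0 0.3 0 0 0 -1;0 0 0.6 0 0 0 -1;0 0 0.7 0 0 0 -1;0 0 0.7 0 0 0 -1;0 0 0.6 0 0 0 -1;0 0 0.5 0 0 0 -1;0 0 0.3 0 0 0 -1;0 0 0.15 0 0 0 -1"}}

```text
clock: 7.7
eef_pos: [597.9, -22.5, 199.9]
tcp_rot: [-3.142, 0.0, -0.0]
contact_force: [0.2, 0.4, -2.3]
opening: 0.138
```

```bash
python3 g.py 599 82.5 196 0 8;python3 ov.py c 598.5 -22.5 0 73 0
```

```text
t 7.7 pos [597.868 -22.477 199.895] rot [-3.142  0.    -0.   ] F [ 0.155  0.39  -2.285] op 0.13778195261538678 q [-0.04   0.343  1.722 -0.     1.076  1.531]
total [  0.111 -10.498   0.389] [-0.  0. -0.] per row [ 0.014 -1.312  0.049] [-0.  0. -0.]
```

View pics/c_scene.png

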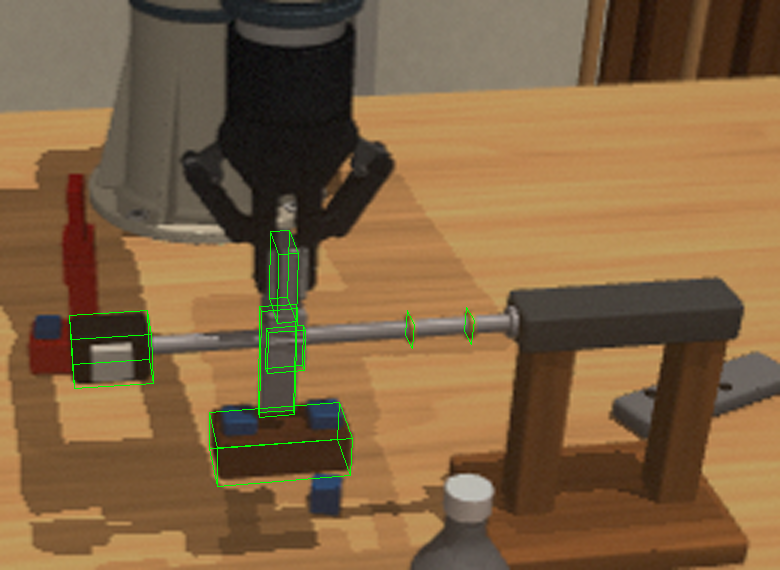

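Call:
{"op": "jog_arm", "data": {"increments": "0 0 0.1 0 0 0 -1;0 0 0.1 0 0 0 -1;0 0 0.1 0 0 0 -1;0 0 0.05 0 0 0 -1;0 0 0 0 0 0 -1;0 0 0 0 0 0 -1;0 0 0 0 0 0 -1;0 0 0 0 0 0 -1"}}

```text
clock: 8.6
eef_pos: [598.2, -22.5, 196.9]
tcp_rot: [-3.142, -0.0, -0.0]
contact_force: [0.3, -0.2, -1.5]
opening: 0.132
```

Call:
{"op": "jog_arm", "data": {"increments": "0 -0.4 0 0 0 0 -1;0 -0.8 0 0 0 0 -1;0 -1 0 0 0 0 -1;0 -1 0 0 0 0 -1;0 -1 0 0 0 0 -1;0 -1 0 0 0 0 -1;0 -1 0 0 0 0 -1;0 -1 0 0 0 0 -1"}}

```text
clock: 9.4
eef_pos: [598.2, 50.4, 196.9]
tcp_rot: [3.141, -0.001, 0.0]
contact_force: [2.1, -1.9, 0.5]
opening: 0.132
```

Call:
{"op": "jog_arm", "data": {"increments": "0 -1 0 0 0 0 -1;0 -1 0 0 0 0 -1;0 -0.8 0 0 0 0 -1;0 -0.4 0 0 0 0 -1;0 -0.1 0 0 0 0 -1;0 0 0 0 0 0 -1;0 0 0 0 0 0 -1;0 0 0 0 0 0 -1"}}

```text
clock: 10.2
eef_pos: [598.2, 82.8, 196.9]
tcp_rot: [-3.141, -0.0, -0.001]
contact_force: [3.8, 2.2, 1.7]
opening: 0.134
```

```bash
python3 g.py 599 82.5 196 0 8;python3 ov.py d 598 82.5 0 70 0
```

```text
t 10.2 pos [598.195  82.754 196.938] rot [-3.141 -0.    -0.001] F [3.771 2.2   1.733] op 0.13422500038632068 q [0.135 0.354 1.714 0.001 1.073 1.706]
total [0.081 0.025 0.094] [-0.001 -0.    -0.001] per row [0.01  0.003 0.012] [-0. -0. -0.]
```

View pics/d_scene.png

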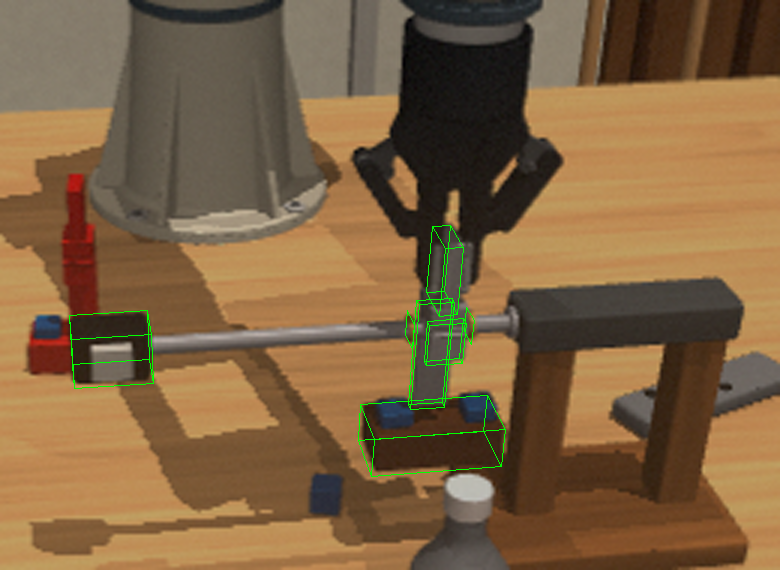

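View pics/d_scene_raw.png

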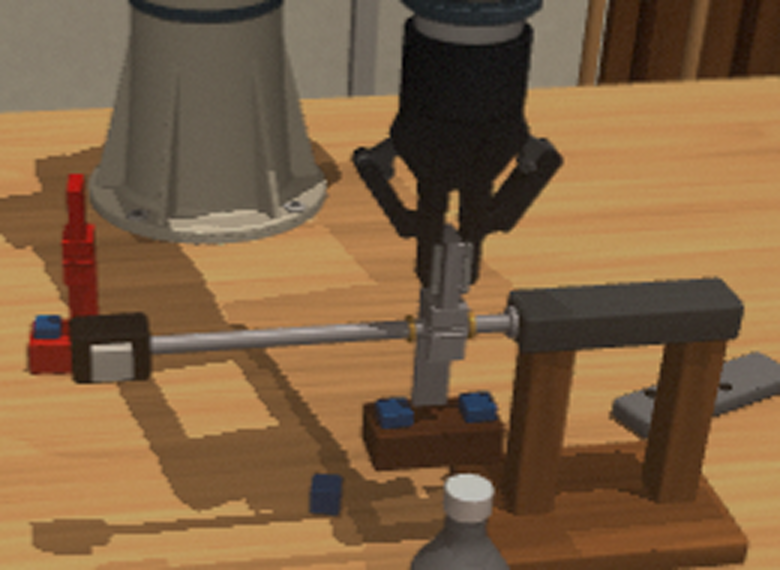

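Call:
{"op": "jog_arm", "data": {"increments": "0.1 0 0 0 0 0 -1;0.05 0 0 0 0 0 -1;0 0 0 0 0 0 -1;0 0 0 0 0 0 -1;0 0 0 0 0 0 -1;0 0 0 0 0 0 -1;0 0 0 0 0 0 -1;0 0 0 0 0 0 -1"}}

```text
clock: 11.1
eef_pos: [599.2, 82.4, 196.4]
tcp_rot: [3.141, 0.001, -0.0]
contact_force: [0.5, -0.4, -2.3]
opening: 0.134
```

Call:
{"op": "jog_arm", "data": {"increments": "0 0 0.05 0 0 0 -1;0 0 0.05 0 0 0 -1;0 0 0 0 0 0 -1;0 0 0 0 0 0 -1;0 0 0 0 0 0 -1;0 0 0 0 0 0 -1;0 0 0 0 0 0 -1;0 0 0 0 0 0 -1"}}

```text
clock: 11.9
eef_pos: [599.7, 82.5, 196.0]
tcp_rot: [-3.142, -0.0, -0.0]
contact_force: [-0.1, 0.0, 2.6]
opening: 0.134
```

It's now seated, with Fz rising from -2.3 to +2.6 N and no side force. I'll release it gradually.

Call:
{"op": "jog_arm", "data": {"increments": "0 0 0 0 0 0 -0.65;0 0 0 0 0 0 -0.6;0 0 0 0 0 0 -0.5;0 0 0 0 0 0 -0.4;0 0 0 0 0 0 -0.2;0 0 0 0 0 0 0;0 0 0 0 0 0 0;0 0 0 0 0 0 0"}}

```text
clock: 12.7
eef_pos: [599.5, 82.5, 195.8]
tcp_rot: [-3.142, 0.0, -0.0]
contact_force: [-0.1, -0.4, 0.6]
opening: 0.499
```

```bash
python3 g.py 599 82.5 270 0 8;python3 ov.py e 598 82.5 0 70 0
```

```text
t 12.7 pos [599.502  82.537 195.795] rot [-3.142  0.    -0.   ] F [-0.116 -0.355  0.644] op 0.49880821933616776 q [0.134 0.358 1.711 0.    1.072 1.705]
total [-0.05   0.004 -7.42 ] [-0.  0. -0.] per row [-0.006  0.    -0.928] [-0.  0. -0.]
```

View pics/e_scene_raw.png

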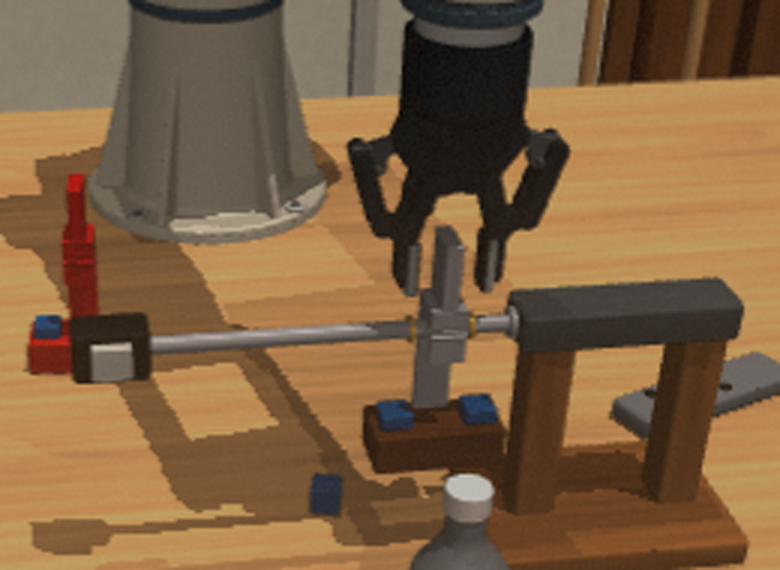

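Call:
{"op": "jog_arm", "data": {"increments": "0 0 -0.3 0 0 0 0;0 0 -0.7 0 0 0 0;0 0 -1 0 0 0 0;0 0 -1.2 0 0 0 0;0 0 -1.3 0 0 0 0;0 0 -1.3 0 0 0 0;0 0 -1.2 0 0 0 0.5;0 0 -0.8 0 0 0 1"}}

```text
clock: 13.6
eef_pos: [599.9, 82.6, 275.5]
tcp_rot: [-3.141, -0.002, -0.0]
contact_force: [-1.1, 0.3, -0.4]
opening: 0.826
```

Call:
{"op": "jog_arm", "data": {"increments": "0 1.5 -0.2 0 0 0 1;0 2.5 0 0 0 0 1;0 3 0 0 0 0 1;0 3.2 0 0 0 0 1;0 3.3 0 0 0 0 1;0 3.2 0 0 0 0 1;0 3 0 0 0 0 1;0 1.8 0 0 0 0 1"}}

```text
clock: 14.4
eef_pos: [598.7, -135.3, 275.3]
tcp_rot: [3.141, 0.001, -0.002]
contact_force: [-0.2, 0.0, 0.5]
opening: 1.001
```

Call:
{"op": "jog_arm", "data": {"increments": "0 0 0 0 0 -0.07 1;0 0 0 0 0 -0.1 1;0 0 0 0 0 -0.11 1;0 0 0 0 0 -0.11 1;0 0 0 0 0 -0.11 1;0 0 0 0 0 -0.11 1;0 0 0 0 0 -0.11 1;0 0 0 0 0 -0.11 1"}}

```text
clock: 15.2
eef_pos: [599.1, -132.6, 275.4]
tcp_rot: [-3.141, 0.0, 0.834]
contact_force: [-0.6, 0.5, 0.4]
opening: 1.0
```

Call:
{"op": "jog_arm", "data": {"increments": "0 0 0 0 0 -0.11 1;0 0 0 0 0 -0.11 1;0 0 0 0 0 -0.11 1;0 0 0 0 0 -0.11 1;0 0 0 0 0 -0.1 1;0 0 0 0 0 -0.1 1;0 0 0 0 0 -0.07 1;0 0 0 0 0 -0.03 1"}}

```text
clock: 16.0
eef_pos: [599.2, -132.6, 275.4]
tcp_rot: [-3.141, -0.0, 1.572]
contact_force: [-0.2, -0.6, 0.3]
opening: 0.998
```

```bash
python3 g.py 598.5 -132.5 152 1.5708 8;python3 ov.py f 598 82.5 0 70 0
```

```text
t 16.0 pos [ 599.177 -132.59   275.431] rot [-3.141 -0.     1.572] F [-0.159 -0.576  0.286] op 0.9975475541936639 q [-0.22   0.298  1.61   0.     1.234 -0.221]
total [ 0.006 -0.059 12.343] [-0.001 -0.     0.001] per row [ 0.001 -0.007  1.543] [-0. -0.  0.]
```

View pics/f_scene.png

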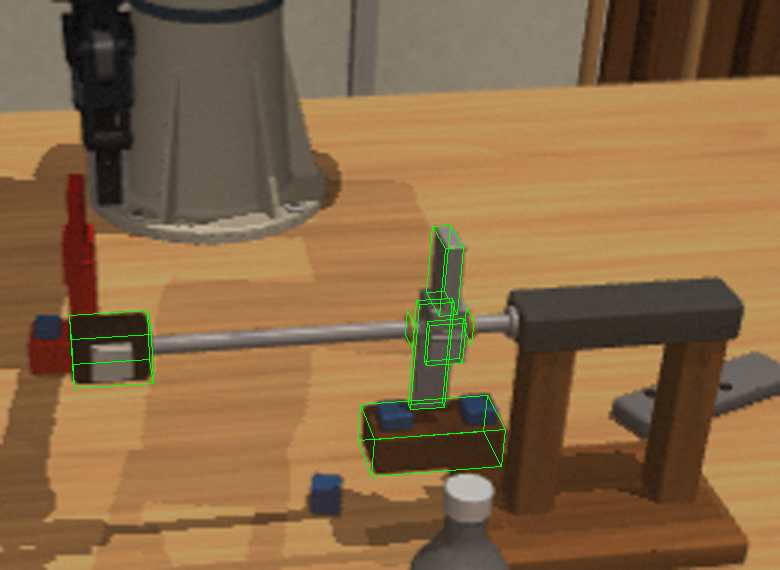

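View pics/f_top.png

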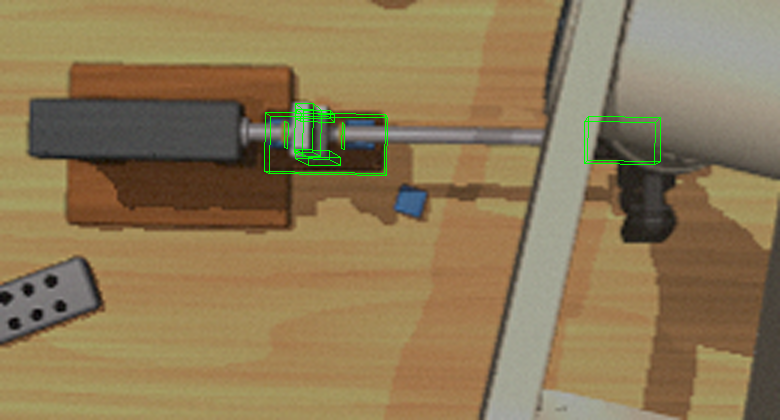

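The carrier hangs steadily. I'll zoom in to check where the hook sits relative to the rings.

Run:
```python
from h import *
im=r.grab_frame("top")[:,:,::-1];crop(im,235,190,80,55,9,"pics/z_top.png")
im=r.grab_frame("scene")[:,:,::-1];crop(im,345,170,75,100,6,"pics/z_scene.png")
```

```text
(no output)
```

View pics/z_top.png

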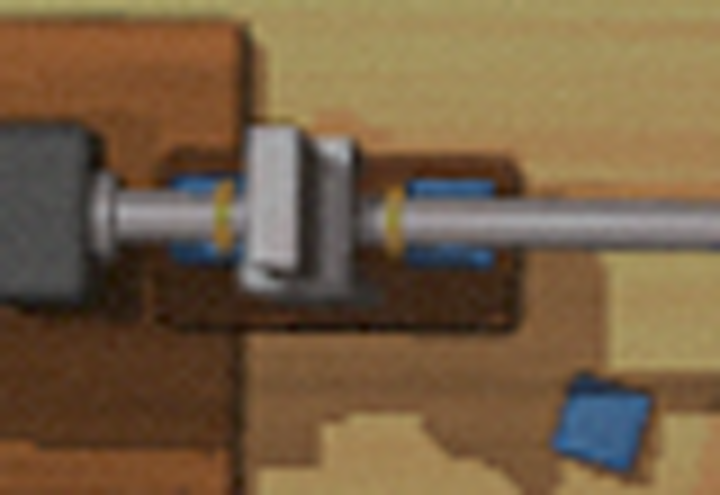

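View pics/z_scene.png

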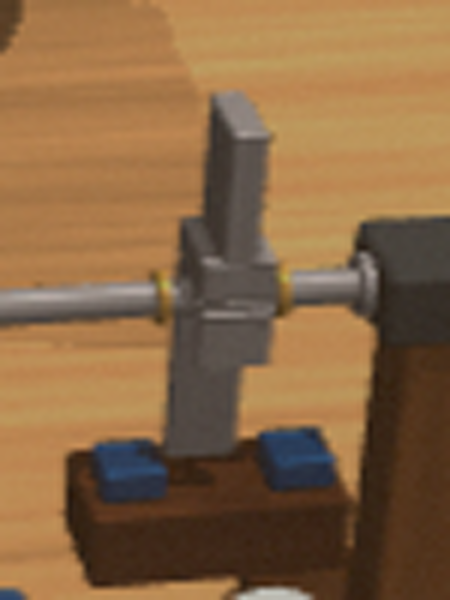

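Top crop: rings at x=225 and 393, hook from 247 to 355, so it sits well between them. The scene crop agrees. Now I'll lower over the handle.

Call:
{"op": "jog_arm", "data": {"increments": "0 0 0.8 0 0 0 1;0 0 1.6 0 0 0 1;0 0 2 0 0 0 1;0 0 2 0 0 0 1;0 0 2 0 0 0 1;0 0 1.8 0 0 0 1;0 0 1.4 0 0 0 1;0 0 0.7 0 0 0 1"}}

```text
clock: 17.0
eef_pos: [598.7, -132.3, 151.1]
tcp_rot: [-3.14, -0.0, 1.569]
contact_force: [-0.5, -0.3, -0.1]
opening: 1.001
```

Call:
{"op": "jog_arm", "data": {"increments": "0 0 0 0 0 0 0.5;0 0 0 0 0 0 0.2;0 0 0 0 0 0 0.1;0 0 0 0 0 0 0.1;0 0 0 0 0 0 0.1;0 0 0 0 0 0 0.1;0 0 0 0 0 0 0.1;0 0 0 0 0 0 0.1", "squeeze": 25}}

```text
clock: 17.8
eef_pos: [599.5, -132.5, 152.8]
tcp_rot: [3.142, -0.0, 1.57]
contact_force: [-0.9, 0.6, -0.1]
opening: 0.545
```

```bash
python3 g.py 598.5 -132.5 152 1.5708 8;python3 - <<'E'
from h import *
im=r.grab_frame("scene")[:,:,::-1];crop(im,235,130,90,110,6,"pics/h_scene.png")
im=r.grab_frame("top")[:,:,::-1];crop(im,320,180,90,80,7,"pics/h_top.png")
E
```

```text
t 17.8 pos [ 599.462 -132.461  152.812] rot [ 3.142 -0.     1.57 ] F [-0.928  0.643 -0.1  ] op 0.5450806812513664 q [-0.22   0.418  1.727  0.     0.996 -0.219]
total [-0.004 -0.096  0.081] [ 0.    -0.    -0.001] per row [-0.001 -0.012  0.01 ] [ 0. -0. -0.]
```

View pics/h_scene.png

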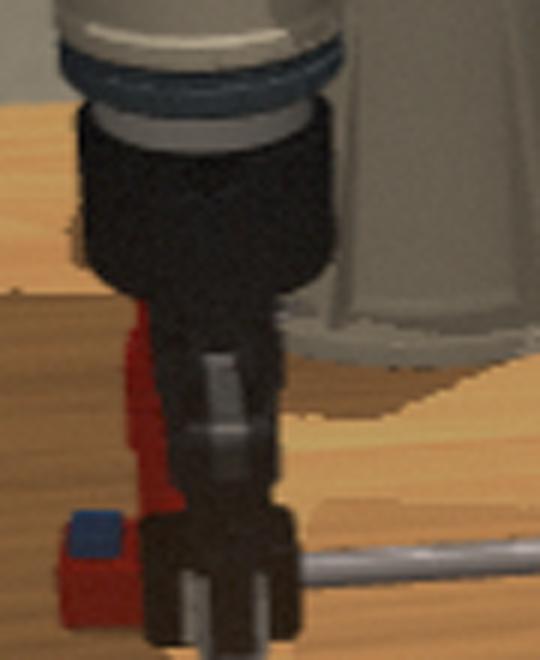

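View pics/h_top.png

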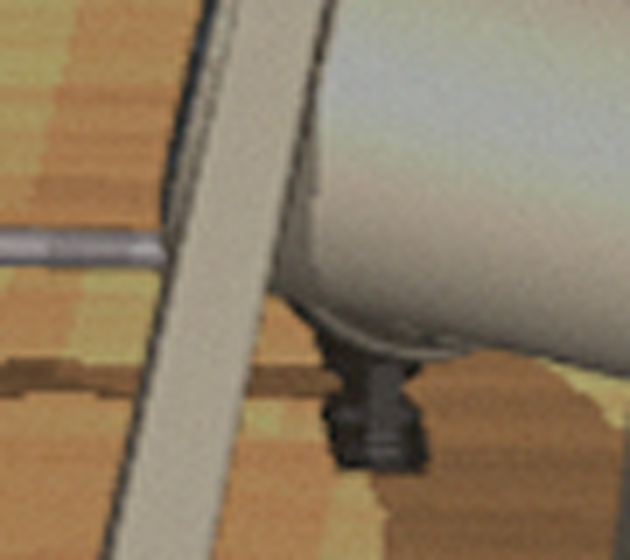

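The finger is centred over the button (button about px 185–268, finger 200–258). I'll close at 25 N.

Call:
{"op": "jog_arm", "data": {"increments": "0 0 0 0 0 0 -0.1;0 0 0 0 0 0 -0.2;0 0 0 0 0 0 -0.4;0 0 0 0 0 0 -1;0 0 0 0 0 0 -1;0 0 0 0 0 0 -1;0 0 0 0 0 0 -1;0 0 0 0 0 0 -1", "squeeze": 27}}

```text
clock: 18.7
eef_pos: [599.0, -132.5, 153.5]
tcp_rot: [-3.141, -0.0, 1.569]
contact_force: [-3.5, -0.1, 8.5]
opening: 0.35
```

```bash
python3 g.py 598.5 -132.5 152 1.5708 8
```

```text
t 18.7 pos [ 598.979 -132.515  153.513] rot [-3.141 -0.     1.569] F [-3.496 -0.113  8.521] op 0.35006018078084455 q [-0.22   0.417  1.727 -0.     0.998 -0.219]
total [ 0.001 -0.048  0.151] [-0.001 -0.    -0.001] per row [ 0.    -0.006  0.019] [-0. -0. -0.]
```

Opening 0.35 is about 30 mm, so the button is fully in. I'll relieve Fz a little and start pulling slowly.

Call:
{"op": "jog_arm", "data": {"increments": "0 0 -0.05 0 0 0 -1;0 0 -0.05 0 0 0 -1;-0.05 0 0 0 0 0 -1;-0.1 0 0 0 0 0 -1;-0.15 0 0 0 0 0 -1;-0.2 0 0 0 0 0 -1;-0.2 0 0 0 0 0 -1;-0.2 0 0 0 0 0 -1"}}

```text
clock: 19.5
eef_pos: [598.9, -140.2, 153.5]
tcp_rot: [-3.14, -0.002, 1.57]
contact_force: [-2.7, 7.5, 2.9]
opening: 0.344
```

```bash
python3 g.py 598.5 -232.5 153 1.5708 8;python3 ov.py i 598 73.5 0 70 9
```

```text
t 19.5 pos [ 598.931 -140.199  153.542] rot [-3.14  -0.002  1.57 ] F [-2.739  7.485  2.918] op 0.344342489599607 q [-0.233  0.42   1.722  0.002  1.001 -0.233]
total [-9.23  -0.032  0.035] [-0.001 -0.002 -0.001] per row [-1.154 -0.004  0.004] [-0. -0. -0.]
```

View pics/i_scene.png

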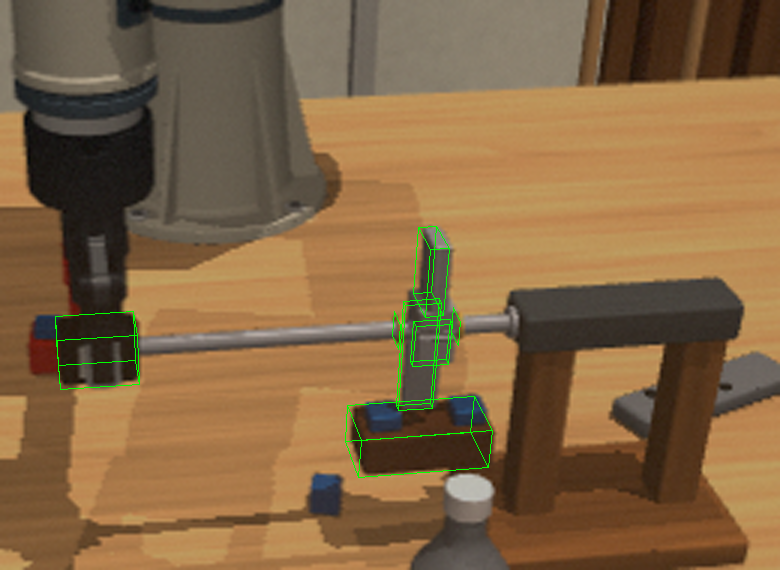

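The button is free and the bar is moving at 7.5 N, with the carrier riding along between the rings.

Call:
{"op": "jog_arm", "data": {"increments": "-0.25 0 0 0 0 0 -1;-0.3 0 0 0 0 0 -1;-0.3 0 0 0 0 0 -1;-0.3 0 0 0 0 0 -1;-0.3 0 0 0 0 0 -1;-0.3 0 0 0 0 0 -1;-0.3 0 0 0 0 0 -1;-0.3 0 0 0 0 0 -1"}}

```text
clock: 20.4
eef_pos: [598.9, -163.6, 153.5]
tcp_rot: [-3.14, -0.002, 1.57]
contact_force: [-2.0, 7.3, 3.9]
opening: 0.346
```

Call:
{"op": "jog_arm", "data": {"increments": "-0.3 0 0 0 0 0 -1;-0.3 0 0 0 0 0 -1;-0.3 0 0 0 0 0 -1;-0.3 0 0 0 0 0 -1;-0.3 0 0 0 0 0 -1;-0.3 0 0 0 0 0 -1;-0.3 0 0 0 0 0 -1;-0.3 0 0 0 0 0 -1"}}

```text
clock: 21.2
eef_pos: [598.8, -187.5, 153.5]
tcp_rot: [-3.14, -0.003, 1.569]
contact_force: [-2.7, 8.2, 3.5]
opening: 0.346
```

Call:
{"op": "jog_arm", "data": {"increments": "-0.3 0 0 0 0 0 -1;-0.3 0 0 0 0 0 -1;-0.3 0 0 0 0 0 -1;-0.3 0 0 0 0 0 -1;-0.3 0 0 0 0 0 -1;-0.3 0 0 0 0 0 -1;-0.3 0 0 0 0 0 -1;-0.3 0 0 0 0 0 -1"}}

```text
clock: 22.0
eef_pos: [598.8, -211.3, 153.6]
tcp_rot: [-3.14, -0.003, 1.57]
contact_force: [-2.9, 9.7, 4.0]
opening: 0.347
```

```bash
python3 g.py 598.5 -232.5 153 1.5708 8;python3 ov.py j 598 8.5 0 70 80
```

```text
t 22.0 pos [ 598.798 -211.345  153.561] rot [-3.14  -0.003  1.57 ] F [-2.917  9.75   4.025] op 0.3474731593599742 q [-0.343  0.448  1.676  0.002  1.019 -0.343]
total [-2.116 -0.027  0.05 ] [-0.002 -0.003 -0.001] per row [-0.264 -0.003  0.006] [-0. -0. -0.]
```

View pics/j_scene_raw.png

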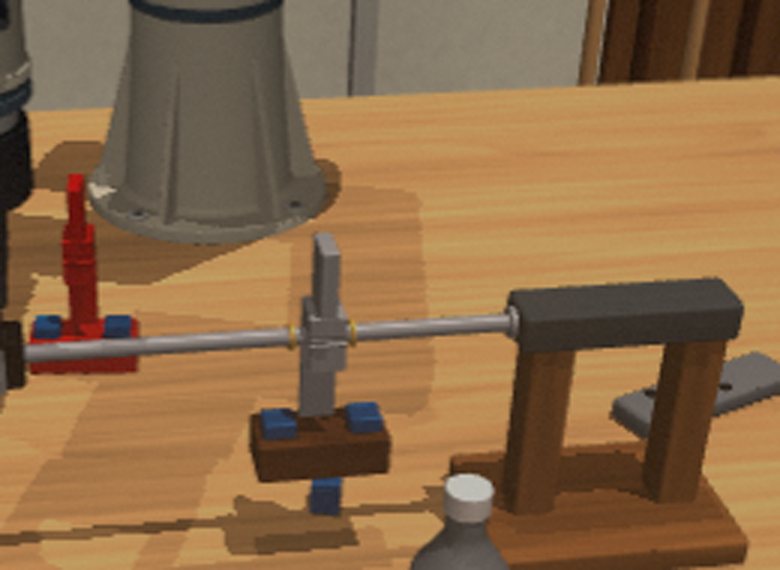

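Call:
{"op": "jog_arm", "data": {"increments": "-0.3 0 0 0 0 0 -1;-0.3 0 0 0 0 0 -1;-0.3 0 0 0 0 0 -1;-0.25 0 0 0 0 0 -1;-0.2 0 0 0 0 0 -1;-0.2 0 0 0 0 0 -1;-0.15 0 0 0 0 0 -1;-0.1 0 0 0 0 0 -1"}}

```text
clock: 22.9
eef_pos: [598.8, -229.3, 153.6]
tcp_rot: [-3.14, -0.003, 1.57]
contact_force: [-3.6, 8.2, 4.9]
opening: 0.347
```

Call:
{"op": "jog_arm", "data": {"increments": "-0.05 0 0 0 0 0 -1;-0.05 0 0 0 0 0 -1;-0.05 0 0 0 0 0 -1;-0.05 0 0 0 0 0 -1;-0.05 0 0 0 0 0 -1;0 0 0 0 0 0 -1;0 0 0 0 0 0 -1;0 0 0 0 0 0 -1"}}

```text
clock: 23.7
eef_pos: [598.7, -231.8, 153.6]
tcp_rot: [-3.14, -0.003, 1.57]
contact_force: [-3.4, 8.2, 3.6]
opening: 0.349
```

Call:
{"op": "jog_arm", "data": {"increments": "-0.05 0 0 0 0 0 -1;-0.05 0 0 0 0 0 -1;-0.03 0 0 0 0 0 -1;0 0 0 0 0 0 -1;0 0 0 0 0 0 -1;0 0 0 0 0 0 -1;0 0 0 0 0 0 -1;0 0 0 0 0 0 -1"}}

```text
clock: 24.5
eef_pos: [598.7, -232.5, 153.5]
tcp_rot: [-3.14, -0.004, 1.569]
contact_force: [-3.2, 10.8, 4.4]
opening: 0.351
```

Call:
{"op": "jog_arm", "data": {"increments": "-0.04 0 0 0 0 0 -1;0 0 0 0 0 0 -1;0 0 0 0 0 0 -1;0 0 0 0 0 0 -1;0 0 0 0 0 0 -1;0 0 0 0 0 0 -1;0 0 0 0 0 0 -1;0 0 0 0 0 0 -1"}}

```text
clock: 25.3
eef_pos: [598.7, -232.5, 153.5]
tcp_rot: [-3.14, -0.004, 1.569]
contact_force: [-2.8, 12.5, 5.8]
opening: 0.348
```

```bash
python3 ov.py k 598 -17.5 0 70 100
python3 - <<'E'
from h import *
im=r.grab_frame("top")[:,:,::-1];cv2.imwrite("pics/k_fulltop.png",im);crop(im,270,190,100,60,7.5,"pics/k_z.png")
im=r.grab_frame("scene")[:,:,::-1];cv2.imwrite("pics/k_full.png",im)
for i in range(5):
    s=r.sense();print(s["contact_force"].round(1),s["eef_pos"].round(1));r.grab_frame("top")
E
```

```text
[-1.7 12.9  5.4] [ 598.7 -232.6  153.5]
[-2.6 13.4  6.1] [ 598.7 -232.5  153.5]
[-2.6 11.7  5.1] [ 598.7 -232.6  153.5]
[-2.1 12.3  5.7] [ 598.7 -232.6  153.5]
[-3.  13.5  5.3] [ 598.7 -232.6  153.6]
```

View pics/k_full.png

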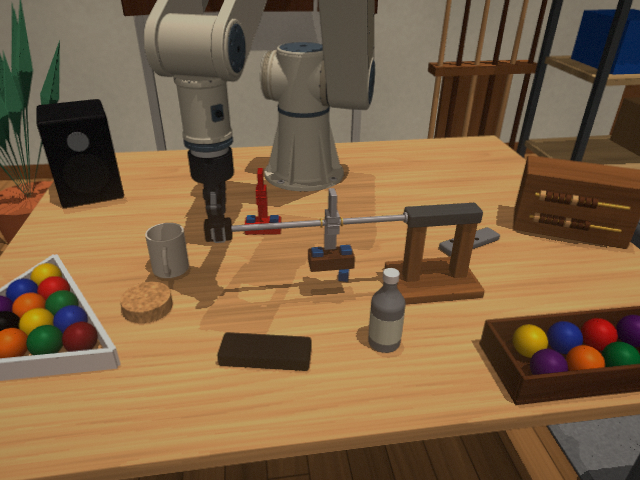

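View pics/k_scene.png

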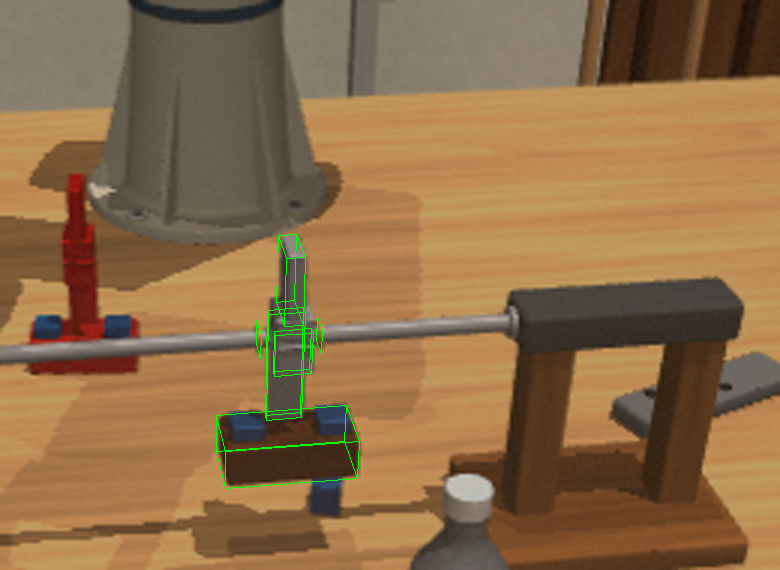

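View pics/k_z.png

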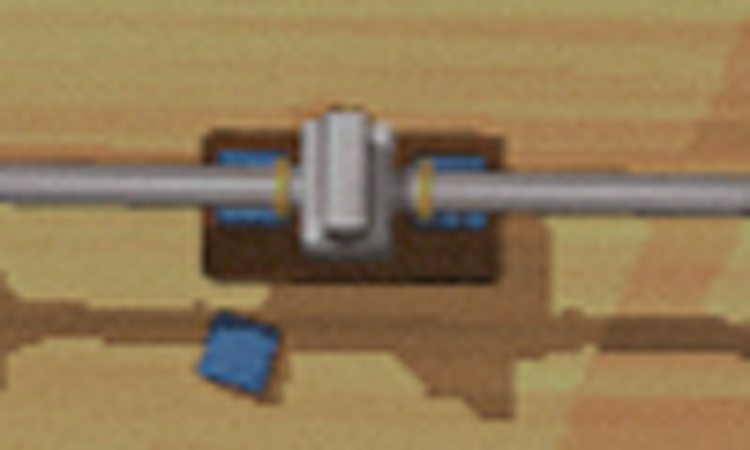

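The rings sit where the model puts them at 100 mm out. The last bit of pull raised the force without any motion, and the hook is between the rings. Handing in.

```bash
python3 -c "
from rig import r
print(r.sign_off())"
```

```text
the job is handed in; nothing more can be done
None
```

The job is done and handed in at about 25.7 s of the 67 s allowed. The carrier hangs between the rings, and the arm is still squeezing the handle with the bar fully out.

- **Carrier:** I lifted the brown carrier by its tab, hooked it over the bar midway between the rings and the handle, slid it to the mark and let it go.
- **Bar:** I gripped the handle at 27 N and pulled the bar slowly past the first stop to the second.

What the last checks showed:
- **Bar travel:** the tool moved 100 mm along the bar. The last 0.4 mm of commanded pull raised the force from about 11 N to 13 N with no motion, so the bar is on the hard stop and below the 20 N limit.
- **Button:** the opening held at about 0.35, roughly 30 mm against the 31 mm expected when squeezed. The latch also stayed free through the whole pull.
- **Hook position:** in the last top crop, the hook spans pixels 302–392 and the rings are at 282 and 425. The scene view agrees.
- **Other things on the counter:** the red look-alike and the rest look unmoved in the last scene picture.

None of the checks failed. The two cameras differed by only about 1 px in the stand fit. A side force of about 3 N and an upward force of about 5 N remain at the grip.

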